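Restock the honey turntable and turn the sign to green

ROBOT

A 6-joint arm with a two-finger parallel gripper is mounted at the origin on the work surface. World frame = base frame: x ahead of the robot, y to its left, z up, the work surface at z = 0. Lengths are in m, angles in rad, forces in N, time in s.
With the tool pointing down it reaches from about 0.425 to 1.125 m from the base axis. Payload 14.9 kg.
Tool frame: the origin (TCP) lies midway between the tips of the shut fingers; the grasp point (between the pads) lies 19 mm behind it; z points along the fingers, y is the line along which they close (so a half turn about z gives the same grasp; the last joint's range is limited). The gripper opens to 91 mm and grips with 3 to 60 N. Pads are 32 mm wide; open, the fingers measure 118 mm over their backs; the gripper's body (76 mm by 178 mm) begins 60 mm behind the grasp point.
Start: joints at [-1.299, 0.379, 1.734, -0, 1.028, -0.033], TCP at [0.21, -0.668, 0.214] pointing down, gripper open.
Joint ranges: [-2.77, 2.77], [-0.74, 2.19], [0, 2.66], [-1.06, 4.2], [0.31, 2.87], [-3.08, 3.08]. Speed limits (rad/s): [1.89, 1.89, 2.39, 3.14, 3.14, 3.14].

INTERFACE

Orientations are given as a rotation vector (axis times angle).
In Python, from cell import state, imaging, finish_job gives the robot as it stands. The module is installed in compiled form; this text tells all that it offers.
- The arm moves only by the tool servo_tool, never from a script. Its argument "plan" is a list that holds one entry, the list of rows, each a list of 5 numbers: the shift along the tool's x, y, z in mm, then the turn about the tool's z in degrees, then the opening in per cent of the stroke, from 0 (shut) to 100 (fully open). In form: [[[tx, ty, tz, turn, gripper], ...]]. A call has 1 to 8 rows; each row is the pose to reach, as a shift and turn from the pose commanded when the call began, along the tool's axes at that moment; what a row does not reach only later rows make up. A row lasts 1/8 s, in which the tool goes at most 62.5 mm and 10.7 degrees, less where a joint would pass 70% of its speed; a pose out of reach is approached as far as the arm can. A call with a gripper value outside its range is refused whole. The fingers move at their own pace and stop on an object; "newtons" is the grip in N (left out, the last holds). Time passes only in rows, so rows that repeat a pose let the fingers close. It gives the time, the measured TCP pose, the force, the opening and the grip force at its end, in the units of the state.
- state(): the state, without advancing time (a new reading comes with each control period).
- imaging.read_camera(name): name is "scene" or "top"; returns (picture, depth): 420x560x3 uint8, blue, green, red; 420x560 float32, m along the optical axis (not along the pixel's ray), 0 where there is no reading.
- imaging.camera_params(name): a dict with "mtx" (3x3 intrinsics, pixels), "extrinsics" (4x4, takes a point from world to camera coordinates). Camera axes: x right, y down, z forward; pixel columns grow to the right and rows downward; lengths in m; the calibration is good to about 2 mm. A picture is of the moment at which its call begins. camera_params takes no time and is no camera call.
- finish_job(): hands the job in; it is judged then, once.
Trained networks look in the newest picture that a camera, given by its name, has taken for a name from the list of things; names that differ only in an ending like _2 or _b are one class to them, and where a whole thing is asked for, a point or a joint stands for the part that bears it (a point fixed in the world has none). Each returns a list of dicts, best first, with "conf" (0 to 1); they miss things now and then, are a little off and sometimes report something else, mostly with a low value. They report only what shows in the picture. A call takes as long as a camera call. They do not tell look-alikes from the thing itself.
- imaging.trace(camera, name): "mask" (420x560 bool, what is visible of it) and "rect" ([left, top, right, bottom] in pixels, round what is visible of it).
- imaging.tip_of(camera, name): "uv" ([column, row] in pixels: a listed point, or the origin of a listed thing).
The state is a dict: "time_s": time; "joint_positions": joint angles; "dq": joint speeds; "tau": joint torques, N m; "tcp_pos": TCP position; "orientation": TCP orientation; "contact_force": force on the tool from outside, world axes, zero at the start; "torque": the same for the moment, N m; "finger_gap": opening from 0.0 (shut) to 1.0 (fully open); "finger_force": force on a finger pad.
Only numpy, scipy, OpenCV 4.12 (cv2) and the standard library are available. Lean on these libraries where they do the work, as an engineer would, in place of code of your own. Each camera call takes 0.05 s, during which the arm holds its last target. There are 200 camera calls.

TASK

Restock the honey display: stand the amber honey jar with the yellow lid centred on the green spot of the free-turning wooden turntable, setting it down gently and without letting the turntable turn. Then swap the sign beside it from red to green for the customers on the far side, opposite you: lift it out of its slot, turn it half a turn and push it fully home in the slot again. Leave everything else where it stands, and let go of everything.

Things in the scene. Friction and masses are not known exactly. Their poses are not given: they have to be found in the camera images.
- honey_jar: the jar to place: amber, white label with a yellow band, yellow lid; 58 mm diameter up to 62 mm high, tapering a little to the lid (56 mm diameter, top at 85 mm); mass 0.2 to 0.4 kg; origin at the centre of its underside, z up. It starts upright on the work surface, in any of three places also used by the tin and the glass
- spot (a point): centre of the green spot (a flat painted disc 66 mm across) on the top of the turntable, 78 mm from the turntable's centre; its x axis points radially outward from the centre, z up. The wooden disc is 244 mm across, its top lies 40 mm above the work surface. The spot turns with the disc
- table_foot: the turntable's fixed dark foot, 140 mm across, hidden under the disc; origin on the work surface at the turntable's centre, z up
- turntable (a joint): angle of the turntable (rad, anticlockwise from above), 0 at the start. Its bearing is almost free (about 0.006 N m), so a slight sideways push turns it; it is to stay within 0.15 rad of 0
- sign_stand: fixed stand of the sign: dark round foot 110 mm across and 14 mm high, a grey post, and at its top a saddle 54 mm wide with a straight slot along its y axis (11 mm wide, 12 mm deep, upper edge 104 mm above the work surface). Origin at the centre of its underside on the pivot axis; z up; x points to the customers' side (away from the robot, within about 30 degrees)
- sign_top (a point): middle of the sign panel's upper edge, on its vertical pivot axis, 225 mm above the work surface when seated. The panel is an upright board 140 mm wide (y), 100 mm high and 10 mm thick (x): red face with a white bar along +x of this frame, green face with yellow hexagons along -x. Easily pinched across its thickness from above, at the middle. It can only slide up 20 mm and turn about the axis
- sign_lift (a joint): height of the sign over its seat (m), 0 to 0.020. Rubs: about 6 N to raise, 2 N to push down; stays where left. Under the panel a brass cross pin (7 mm thick, 56 mm long, parallel to the panel) lies in the stand's slot and locks the turning; it is clear of the slot above 0.011. It enters only when aligned within about 0.08 rad; else it stops on the saddle at about 0.010
- sign_turn (a joint): angle of the sign relative to the stand (rad, anticlockwise from above): about 0 (up to 0.05 of play) at the start, with the red face to the customers (along the stand's x); 3.14 or -3.14 with the green face there. It may be turned either way, range -3.6 to 3.6; rubs with about 0.05 N m and stays where it is left
- teal_jar_a: bystander: closed jar of dark teal glass with a grey metal lid, 58 mm diameter, 85 mm high, about 300 g, standing loose on the turntable 78 mm from its centre, 120 degrees anticlockwise from the spot as seen from above; origin at the centre of its underside, z up
- teal_jar_b: bystander: closed jar of dark teal glass with a grey metal lid, 58 mm diameter, 85 mm high, about 300 g, standing loose on the turntable 78 mm from its centre, 120 degrees clockwise from the spot as seen from above; origin at the centre of its underside, z up
- candle_tin: bystander: round grey tin with a dark lid, 64 mm diameter, 60 mm high, origin at the centre of its underside, near the honey jar
- teal_glass: bystander: empty open green glass, 64 mm across the rim, 65 mm high, origin at the centre of its underside, near the honey jar
- comb_box: bystander: clear box of honeycomb, 85 x 85 x 42 mm, origin at the centre of its underside, between the robot and the turntable
- wax_bar: bystander: bar of yellow wax with a paper band, 100 (x) x 46 x 29 mm, origin at the centre of its underside, lying between the robot and the sign
Not all that is in view belongs to the job. What is shaped like the sign_stand but blue is not meant.

How it is judged:
On the way, in this order (a step that is already met when the one before it is completed fails the run):
1. the honey jar stands on the green spot, released (horizontal distance between honey_jar and spot below 0.015 m and z of honey_jar in the frame of spot below 0.004 m and angle between honey_jar's own z axis and vertical below 0.08 rad and contact force between honey_jar and the fingers below 0.1 N), for 0.2 s.
2. the sign has been turned half a turn and is down in its slot ((value of joint sign_turn between 2.9916 and 3.2916 rad or value of joint sign_turn between -3.2916 and -2.9916 rad) and value of joint sign_lift below 0.003 m), for 0.2 s.
At the end, for the whole second after the job is handed in: The honey jar stands upright (0.08 rad), released and still, within 15 mm of the spot's centre; the turntable is within 0.15 rad of its start; the sign is turned half a turn (within 0.15 rad), green to the customers, and seated in its slot (lift below 3 mm) (all of step 1 and all of step 2 and value of joint turntable between -0.15 and 0.15 rad and linear speed of honey_jar below 0.02 m/s); the robot touches nothing.
It fails at once if the sign is forced round while still down in its slot (value of joint sign_lift below 0.006 m and (value of joint sign_turn between 0.3 and 2.84 rad or value of joint sign_turn between -2.84 and -0.3 rad)).
It fails at once if the turntable turns by more than 0.15 rad (not (value of joint turntable between -0.15 and 0.15 rad)).
It fails at once if the honey jar is dropped (falls unheld faster than 0.4 m/s) or struck hard on the turntable (over 30 N) (contact force between honey_jar and table_foot above 30 N or (linear speed of honey_jar above 0.4 m/s and contact force between honey_jar and the fingers below 0.1 N)).
It fails at once if another thing is pushed from its place (more than 30 mm) (distance of any of teal_jar_a, teal_jar_b, candle_tin, teal_glass, comb_box, wax_bar from where it was at the start of the episode above 0.03 m).
It fails at once if another thing is knocked over (angle between any of teal_jar_a, teal_jar_b, candle_tin, teal_glass, comb_box, wax_bar's own z axis and vertical above 0.4 rad).
It also fails if it takes over 64 s, if anything falls off the work surface, if the arm or the gripper's body presses on something with over 40 N, if the wrist force passes 120 N, or if a joint passes its speed limit or range.

## Working session

There is one attempt and no reset: what is moved stays moved. The work goes in short steps, Python scripts to look and compute and a tool call to move; the robot and the scene stay as the last step left them, time stands still between calls to the robot, and variables do not carry over. Pictures are saved under pics/ and viewed, at most 10 in all, crops included, and the job is handed in when it is done.

Besides the shell and the picture viewer there is one more tool, called after ">>>" as a command line: name --argument value ..., lists and objects as JSON in quotes. servo_tool: Moves the arm, as the interface text tells. Its arguments: {"type":"object","properties":{"plan":{"type":"array","items":{"type":"array","items":{"type":"array","items":{"type":"number"}}}},"newtons":{"type":"number"}},"required":["plan"]}

```bash
mkdir -p pics
cat > h.py <<'E'
import numpy as np, cv2
from cell import state, imaging, finish_job
def cam(n):
    p=imaging.camera_params(n); return np.array(p["mtx"]),np.array(p["extrinsics"])
def at_z(n,uv,z):
    K,T=cam(n); R,t=T[:3,:3],T[:3,3]
    d=R.T@np.linalg.inv(K)@np.array([uv[0],uv[1],1.]); c=-R.T@t
    return c+d*(z-c[2])/d[2]
def cloud(n,dep):
    K,T=cam(n); v,u=np.mgrid[:dep.shape[0],:dep.shape[1]]
    P=np.stack([(u-K[0,2])/K[0,0]*dep,(v-K[1,2])/K[1,1]*dep,dep],-1)
    return (P-T[:3,3])@T[:3,:3]
def proj(n,p):
    K,T=cam(n); q=K@(T[:3,:3]@np.asarray(p)+T[:3,3]); return q[:2]/q[2]
E
python3 - <<'E'
from h import *
hs={'honey_jar':0,'spot':.04,'table_foot':0,'sign_stand':0,'sign_top':.225,'teal_jar_a':.04,'candle_tin':0,'teal_glass':0,'comb_box':0,'wax_bar':0}
ims=[]
for n in('scene','top'):
    im,d=imaging.read_camera(n); cv2.imwrite(f'pics/{n}0.png',im); np.save(n+'0.npy',d)
    K,T=cam(n); print(n,'cam at',-T[:3,:3].T@T[:3,3], K[0,0])
    for o,z in hs.items():
        for r in imaging.tip_of(n,o)[:4]: print(o,round(r['conf'],2),np.round(r['uv']),np.round(at_z(n,r['uv'],z),3))
s=state();print(s['time_s'],s['orientation'])
E
```

```text
scene cam at [ 1.36052539 -0.63781587  1.21463154] 538.6038279053491
honey_jar 0.64 [208. 294.] [ 0.436 -0.254  0.   ]
spot 0.97 [344. 287.] [0.664 0.057 0.04 ]
table_foot 0.62 [315. 288.] [0.598 0.01  0.   ]
table_foot 0.25 [377. 241.] [0.557 0.286 0.   ]
sign_stand 0.66 [333. 174.] [0.211 0.387 0.   ]
sign_stand 0.6 [293. 219.] [0.322 0.131 0.   ]
sign_stand 0.59 [434. 242.] [0.664 0.431 0.   ]
sign_stand 0.56 [378. 242.] [0.562 0.287 0.   ]
sign_top 0.85 [448. 188.] [0.664 0.428 0.225]
sign_top 0.82 [293. 164.] [0.32  0.128 0.225]
sign_top 0.68 [388. 188.] [0.565 0.285 0.225]
sign_top 0.58 [332. 121.] [0.202 0.373 0.225]
teal_jar_a 0.59 [309. 259.] [0.524 0.04  0.04 ]
teal_jar_a 0.58 [296. 296.] [ 0.613 -0.072  0.04 ]
candle_tin 0.71 [176. 322.] [ 0.472 -0.373  0.   ]
teal_glass 0.74 [215. 339.] [ 0.581 -0.312  0.   ]
comb_box 0.9 [227. 251.] [ 0.323 -0.123  0.   ]
wax_bar 0.71 [330. 207.] [0.345 0.266 0.   ]
top cam at [0.25446923 0.02072578 1.81983566] 522.6204517289642
honey_jar 0.65 [189. 179.] [0.597 0.318 0.   ]
honey_jar 0.52 [353. 224.] [ 0.434 -0.258  0.   ]
spot 0.78 [258. 160.] [0.654 0.072 0.04 ]
table_foot 0.55 [280. 177.] [ 0.602 -0.002  0.   ]
sign_stand 0.85 [241. 260.] [0.312 0.135 0.   ]
sign_stand 0.75 [154. 156.] [0.683 0.444 0.   ]
sign_stand 0.73 [198. 194.] [0.544 0.286 0.   ]
sign_stand 0.71 [268. 202.] [0.514 0.039 0.   ]
sign_top 0.84 [189. 182.] [0.546 0.281 0.225]
sign_top 0.81 [235. 252.] [0.327 0.138 0.225]
sign_top 0.78 [142. 145.] [0.666 0.43  0.225]
sign_top 0.63 [156. 292.] [0.211 0.378 0.225]
teal_jar_a 0.63 [294. 172.] [ 0.614 -0.053  0.04 ]
teal_jar_a 0.54 [270. 200.] [0.513 0.034 0.04 ]
candle_tin 0.57 [387. 214.] [ 0.468 -0.377  0.   ]
teal_glass 0.56 [369. 179.] [ 0.593 -0.32   0.   ]
comb_box 0.59 [316. 256.] [ 0.324 -0.126  0.   ]
1.1 [3.10516720e+00 4.76888985e-01 4.98006265e-06]
```

View pics/scene0.png

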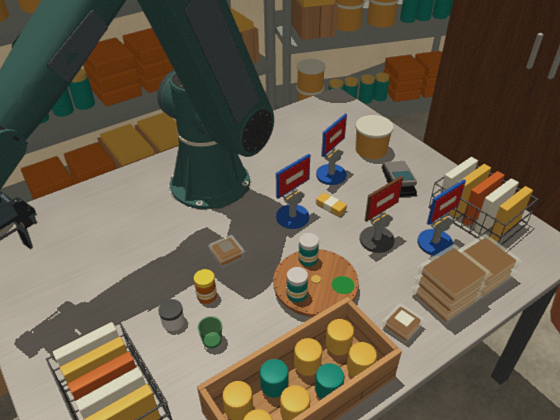

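View pics/top0.png

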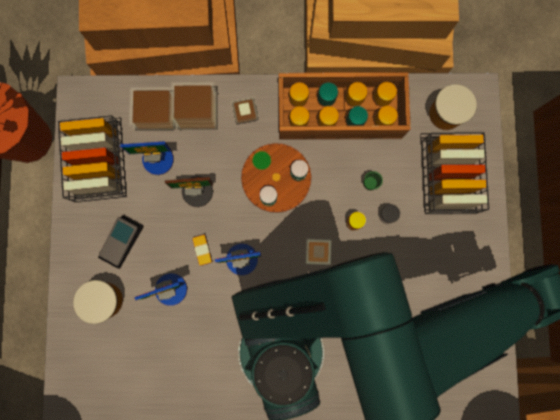

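Candidates with signs: blue-foot signs at scene (293,215), (332,172) and (435,240), and the dark-foot sign at (377,238). Only the dark foot with a grey post fits sign_stand. Jars: the amber jar with white label at scene (205,285) stands near the tin and glass. The yellow-lidded jars in the crate are not meant. Next I'll measure precisely and make a confirming crop.

```bash
cat > m.py <<'E'
from h import *
def sign(n='scene',c=(0.555,0.286)):
    im,d=imaging.read_camera(n); P=cloud(n,d)
    m=(d>0)&(np.hypot(P[...,0]-c[0],P[...,1]-c[1])<.085)&(P[...,2]>.14)&(P[...,2]<.26)
    q=P[m]; return im,d,P,q
def fitsign(q):
    mu=np.median(q[:,:2],0); 
    vx,vy,x0,y0=cv2.fitLine(q[:,:2].astype(np.float32),cv2.DIST_HUBER,0,.01,.001).ravel()
    a=np.array([vx,vy]); s=(q[:,:2]-[x0,y0])@a; lo,hi=np.percentile(s,[.5,99.5])
    return np.array([x0,y0])+a*(lo+hi)/2, np.degrees(np.arctan2(vy,vx)), hi-lo, q[:,2].max()
E
python3 - <<'E'
from m import *
for n in('scene','top'):
    im,d,P,q=sign(n); print(n,len(q),fitsign(q))
    hsv=cv2.cvtColor(im,cv2.COLOR_BGR2HSV)
    X,Y,Z=P[...,0],P[...,1],P[...,2]
    g=cv2.inRange(hsv,(45,100,40),(75,255,255))>0
    m=g&(np.hypot(X-.66,Y-.065)<.06)&(abs(Z-.04)<.012); print('spot mean',P[m].mean(0) if m.any() else 0,m.sum())
    v,u=np.nonzero(m); e,_=cv2.minEnclosingCircle(np.c_[u,v].astype(np.float32)); print('spot ctr',at_z(n,e,.04))
    for nm,c,r,z0,z1 in(('lid',(.436,-.256),.045,.08,.10),('tin',(.47,-.375),.05,.05,.07),('tealb',(.614,-.06),.045,.115,.14),('teala',(.516,.037),.045,.115,.14)):
        m=(np.hypot(X-c[0],Y-c[1])<r)&(Z>z0)&(Z<z1); 
        if m.sum()>5: p=P[m]; print(nm,m.sum(),(p[:,:2].min(0)+p[:,:2].max(0))/2,np.ptp(p[:,:2],axis=0),np.median(p[:,2]))
    m=(X>.7)&(X<1.0)&(Y<.1)&(Y>-.4)&(Z>.03)&(Z<.3); p=P[m]; print('crate',p.min(0),p.max(0))
    for r in imaging.trace(n,'honey_jar')[:2]: print('hj',r['conf'],r['rect'])
    if n=='scene': 
        a=cv2.resize(im[235:355,140:260],(400,400),interpolation=2); b=cv2.resize(im[165:285,320:440],(400,400),interpolation=2); cv2.imwrite('pics/crop.png',np.hstack([a,b]))
s=state(); R=cv2.Rodrigues(np.array(s['orientation']))[0]; print(R.round(3),s['tcp_pos'],s['finger_gap'],s['time_s'])
E
```

```text
scene 796 (array([0.55858114, 0.28500386]), np.float32(-86.83097), np.float64(0.13968316533490213), np.float64(0.2305314458328367))
spot mean [0.65643222 0.05984322 0.04101569] 310
spot ctr [0.65575503 0.06044042 0.04      ]
lid 261 [ 0.44184182 -0.2605085 ] [0.05658105 0.05483118] 0.08542625322608548
tin 411 [ 0.46581968 -0.3785133 ] [0.06853487 0.06326541] 0.05962803264884119
tealb 299 [ 0.61094294 -0.06770618] [0.05635288 0.05529321] 0.12475492111672887
teala 257 [0.52437657 0.03569391] [0.05659733 0.05614273] 0.12487249979598238
crate [ 0.70031404 -0.3999831   0.03026998] [0.942008   0.0999139  0.12775642]
hj 0.88 [192.8, 269.0, 218.4, 302.9]
top 378 (array([0.54713646, 0.28668145]), np.float32(-85.82817), np.float64(0.1377731756371278), np.float64(0.23363925283183473))
spot mean [0.6551753  0.06142167 0.04171899] 228
spot ctr [0.65542392 0.06195733 0.04      ]
lid 209 [ 0.43848859 -0.25857652] [0.05430755 0.05372317] 0.08614272071364515
tin 276 [ 0.4635691  -0.37578415] [0.0623746  0.06305977] 0.06078368315220431
tealb 222 [ 0.60689657 -0.06507662] [0.05434534 0.05349456] 0.1252733448393989
teala 224 [0.52012965 0.03805274] [0.05296292 0.05282439] 0.1253704527394836
crate [ 0.70003278 -0.39962007  0.03001688] [0.94123141 0.09996361 0.13235319]
hj 0.65 [350.0, 213.3, 367.0, 234.3]
[[ 0.954  0.3    0.   ]
 [ 0.3   -0.954  0.   ]
 [ 0.     0.    -1.   ]] [ 0.21006792 -0.66775188  0.21394183] 0.9993618430254201 1.3
```

View pics/crop.png

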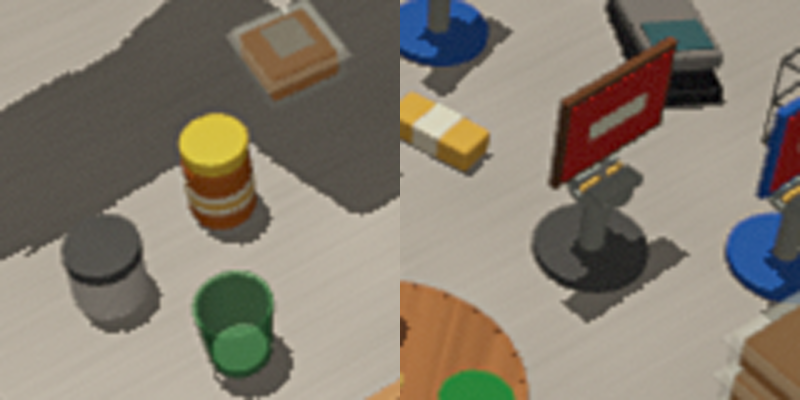

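The crop confirms it: at left is the amber jar with white label and yellow lid (scene 205,285), with tin and glass beside it. At right is the red sign on the dark foot (scene 377,238). Moving over the jar with the closing axis near world x.

>>> servo_tool --plan '[[[43, -40, 0, -9.5, 100], [86, -80, 10, -19, 100], [128, -120, 20, -28.5, 100], [171, -160, 30, -38, 100], [214, -200, 40, -47.5, 100], [257, -240, 50, -57, 100], [300, -281, 55, -66.5, 100], [342, -321, 60, -76, 100]]]' --newtons 20

```text
time_s: 2.3
tcp_pos: [0.4408, -0.2572, 0.154]
orientation: [2.147, 2.293, 0.0]
contact_force: [0.1, -0.9, 0.1]
finger_gap: 0.996
finger_force: 0.0
```

```bash
cat > t.py <<'E'
from h import *
def to(x,y,z,th):
    s=state(); R=cv2.Rodrigues(np.array(s['orientation']))[0]; p=np.array(s['tcp_pos'])
    a=np.degrees(np.arctan2(R[1,0],R[0,0]))
    print('t',round(s['time_s'],2),'tcp',p.round(4),'yaw',round(a,1),'gap',round(s['finger_gap'],3),'F',np.round(s['contact_force'],1),'tilt',R[2,2].round(4))
    print('shift mm',(R.T@(np.array([x,y,z])-p)*1e3).round(1),'turn',round((a-th+180)%360-180,1))
E
python3 - <<'E'
from t import *
to(.440,-.259,.034,93.7)
for n in('scene','top'):
    im,d=imaging.read_camera(n); P=cloud(n,d); X,Y,Z=P[...,0],P[...,1],P[...,2]
    hsv=cv2.cvtColor(im,cv2.COLOR_BGR2HSV)
    m=(cv2.inRange(hsv,(20,120,80),(35,255,255))>0)&(np.hypot(X-.44,Y+.259)<.045)&(abs(Z-.085)<.01); p=P[m]
    if m.sum()>9: print(n,m.sum(),p.min(0),p.max(0))
E
```

```text
t 2.3 tcp [ 0.4408 -0.2572  0.154 ] yaw 93.8 gap 0.996 F [ 0.1 -0.9  0.1] tilt -1.0
shift mm [ -1.7  -0.9 120. ] turn 0.1
scene 255 [ 0.41540345 -0.28883172  0.07514044] [ 0.47158462 -0.2352088   0.09286393]
```

>>> servo_tool --plan '[[[-2, 0, 40, 0, 100], [-2, 0, 80, 0, 100], [-2, 0, 115, 0, 100], [-2, 0, 126, 0, 100], [-2, 0, 126, 0, 40], [-2, 0, 126, 0, 40], [-2, 0, 126, 0, 40], [-2, 0, 126, 0, 40]]]' --newtons 20

```text
time_s: 3.4
tcp_pos: [0.4406, -0.2612, 0.0288]
orientation: [2.152, 2.286, 0.0]
contact_force: [-1.5, 0.9, 8.9]
finger_gap: 0.624
finger_force: 20.0
```

>>> servo_tool --plan '[[[0, 0, -15, 0, 40], [0, 0, -50, 0, 40], [0, 0, -95, 0, 40], [0, 0, -135, 0, 40], [10, 8, -155, 0, 40], [35, 27, -155, 0, 40], [70, 53, -155, 0, 40], [110, 84, -155, 0, 40]]]' --newtons 25

```text
time_s: 4.4
tcp_pos: [0.5175, -0.145, 0.1839]
orientation: [2.154, 2.286, 0.0]
contact_force: [0.8, -0.5, -3.3]
finger_gap: 0.628
finger_force: 25.0
```

>>> servo_tool --plan '[[[40, 30, 0, 0, 40], [80, 60, 0, 0, 40], [120, 91, 0, 0, 40], [155, 117, 0, 0, 40], [180, 137, 0, 0, 40], [192, 147, 0, 0, 40], [197, 150, 0, 0, 40], [197, 150, 0, 0, 40]]]'

```text
time_s: 5.4
tcp_pos: [0.6546, 0.0592, 0.183]
orientation: [-2.153, -2.287, 0.001]
contact_force: [0.3, -0.1, -3.0]
finger_gap: 0.63
finger_force: 25.0
```

Run:
```python
from t import *
to(.6555,.061,.0688,93.7)
c=state()['tcp_pos'][:2]
for n in('scene','top'):
    im,d=imaging.read_camera(n); P=cloud(n,d); X,Y,Z=P[...,0],P[...,1],P[...,2]
    hsv=cv2.cvtColor(im,cv2.COLOR_BGR2HSV)
    cv2.imwrite(f'pics/{n}_hold.png',cv2.resize(im[120:360,200:480],None,fx=2,fy=2))
    m=(cv2.inRange(hsv,(10,120,60),(35,255,255))>0)&(np.hypot(X-c[0],Y-c[1])<.045)&(Z>.13); p=P[m]
    print(n,m.sum()); 
    if m.sum()>9: print(p.min(0),p.max(0))
    m=(cv2.inRange(hsv,(45,100,40),(75,255,255))>0)&(np.hypot(X-.655,Y-.061)<.06)&(abs(Z-.04)<.012)
    if m.sum()>9: p=P[m];print('spot',m.sum(),p.min(0),p.max(0))
```

```text
t 5.4 tcp [0.6546 0.0592 0.183 ] yaw 93.5 gap 0.63 F [ 0.3 -0.1 -3. ] tilt -1.0
shift mm [  1.8   1.  114.2] turn -0.2
scene 453
[0.61986634 0.02426893 0.15488639] [0.6933521  0.08155499 0.30542957]
spot 311 [0.62536888 0.02802548 0.03438776] [0.68778286 0.0905833  0.0485166 ]
top 0
```

View pics/scene_hold.png

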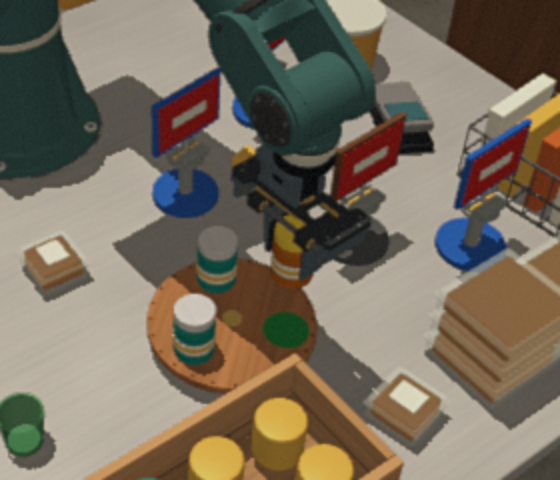

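The picture shows the jar held upright by the gripper, above and near the spot at crop (287,330). Going down.

>>> servo_tool --plan '[[[1, 1, 15, 0, 40], [1, 1, 45, 0, 40], [1, 1, 75, 0, 40], [1, 1, 95, 0, 40], [1, 1, 105, 0, 40], [1, 1, 109, 0, 40], [1, 1, 111, 0, 40], [1, 1, 111, 0, 40]]]'

```text
time_s: 6.5
tcp_pos: [0.6565, 0.0608, 0.0726]
orientation: [2.153, 2.287, 0.001]
contact_force: [0.4, 0.6, -3.5]
finger_gap: 0.633
finger_force: 25.0
```

>>> servo_tool --plan '[[[0, 0, 1, 0, 40], [0, 0, 2, 0, 40], [0, 0, 3, 0, 40], [0, 0, 3, 0, 40]]]'

```text
time_s: 7.0
tcp_pos: [0.6561, 0.0607, 0.0689]
orientation: [2.153, 2.288, -0.0]
contact_force: [0.1, 0.4, -3.9]
finger_gap: 0.633
finger_force: 25.0
```

Run:
```python
from t import *
to(.6555,.061,.0688,93.7)
im,d=imaging.read_camera('scene')
cv2.imwrite('pics/low.png',cv2.resize(im[200:350,240:420],(720,600)))
```

```text
t 7.0 tcp [0.6561 0.0607 0.0689] yaw 93.5 gap 0.633 F [ 0.1  0.4 -3.9] tilt -1.0
shift mm [ 0.3 -0.6  0.1] turn -0.2
```

View pics/low.png

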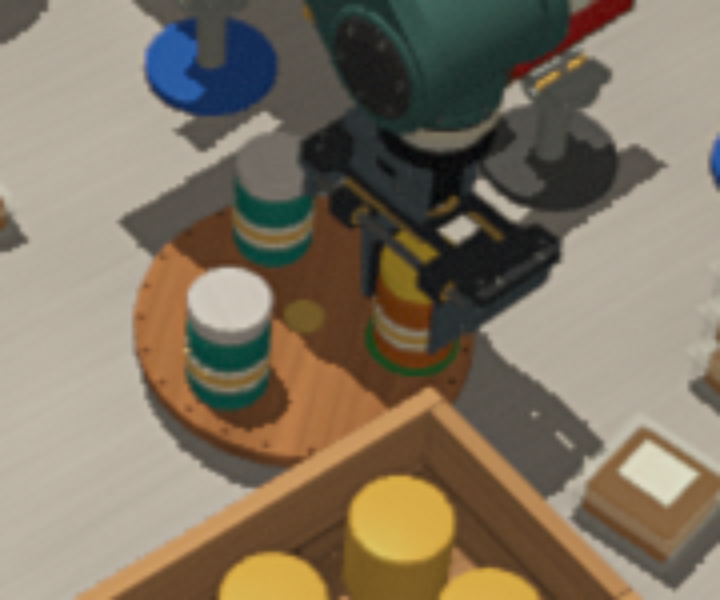

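The jar is centred over the spot, with a green rim visible all round at (413,345). No contact yet, so I continue down in small steps.

>>> servo_tool --plan '[[[0, 0, 0.5, 0, 40], [0, 0, 1, 0, 40], [0, 0, 1, 0, 40]]]'

```text
time_s: 7.42
tcp_pos: [0.6564, 0.0606, 0.0688]
orientation: [2.153, 2.287, 0.0]
contact_force: [-4.1, -2.2, 8.7]
finger_gap: 0.63
finger_force: 25.0
```

>>> servo_tool --plan '[[[0, 0, -0.5, 0, 40], [0, 0, -0.5, 0, 40]]]' --newtons 5

```text
time_s: 7.68
tcp_pos: [0.6563, 0.0607, 0.0687]
orientation: [2.153, 2.287, 0.0]
contact_force: [-2.1, -1.7, 3.7]
finger_gap: 0.634
finger_force: 5.0
```

>>> servo_tool --plan '[[[0, 0, 0, 0, 66], [0, 0, 0, 0, 72], [0, 0, 0, 0, 80], [0, 0, 0, 0, 88]]]'

```text
time_s: 8.18
tcp_pos: [0.656, 0.0608, 0.0684]
orientation: [-2.153, -2.287, 0.0]
contact_force: [0.3, 0.2, 0.1]
finger_gap: 0.867
finger_force: 0.0
```

```bash
cat > spot.py <<'E'
from t import *
def chk():
    for n in('scene','top'):
        im,d=imaging.read_camera(n); P=cloud(n,d); X,Y,Z=P[...,0],P[...,1],P[...,2]
        for nm,c,r,z0,z1 in(('honey',(.6555,.061),.05,.115,.135),('tealb',(.609,-.066),.045,.115,.135),('teala',(.522,.037),.045,.115,.135)):
            m=(np.hypot(X-c[0],Y-c[1])<r)&(Z>z0)&(Z<z1); p=P[m]
            if m.sum()>5: print(n,nm,m.sum(),((p[:,:2].min(0)+p[:,:2].max(0))/2).round(4),np.ptp(p[:,:2],axis=0).round(3),np.median(p[:,2]).round(4))
E
python3 -c "
from spot import *
to(.6555,.061,.0688,93.7);chk()"
```

```text
t 8.18 tcp [0.656  0.0608 0.0684] yaw 93.5 gap 0.867 F [0.3 0.2 0.1] tilt -1.0
shift mm [ 0.3 -0.5 -0.4] turn -0.2
scene honey 172 [0.6459 0.0598] [0.07  0.056] 0.1245
scene tealb 302 [ 0.6096 -0.0676] [0.057 0.057] 0.1244
scene teala 227 [0.5231 0.0346] [0.06  0.056] 0.1247
top tealb 220 [ 0.6065 -0.0651] [0.054 0.053] 0.1253
```

>>> servo_tool --plan '[[[0, 0, -20, 0, 90], [0, 0, -60, 0, 90], [0, 0, -110, 0, 90], [0, 0, -160, 0, 90], [5, -2, -205, 0, 80], [60, -24, -205, 0, 60], [115, -45, -205, 0, 50], [170, -66, -205, 0, 40]]]'

```text
time_s: 9.28
tcp_pos: [0.579, 0.2279, 0.2752]
orientation: [2.153, 2.287, 0.002]
contact_force: [0.8, 0.5, -1.1]
finger_gap: 0.497
finger_force: 0.0
```

>>> servo_tool --plan '[[[40, -15, 0, 0, 40], [56, -21, 0, 0, 40], [60, -23, 0, 0, 40], [60, -23, 0, 0, 40]]]'

```text
time_s: 9.78
tcp_pos: [0.5537, 0.2842, 0.2738]
orientation: [2.154, 2.287, 0.0]
contact_force: [-0.6, -0.2, -0.2]
finger_gap: 0.402
finger_force: 0.0
```

```bash
python3 -c "
from spot import *
from m import *
to(.553,.2855,.192,93.7);chk()
for n in('scene','top'):
    im,d,P,q=sign(n); q=q[q[:,2]<.222]; print(n,len(q),fitsign(q))
    if n=='scene': cv2.imwrite('pics/sg.png',cv2.resize(im[130:310,280:470],(720,600)))
"
```

```text
t 9.78 tcp [0.5537 0.2842 0.2738] yaw 93.4 gap 0.402 F [-0.6 -0.2 -0.2] tilt -1.0
shift mm [ 1.3 -0.7 81.8] turn -0.3
scene honey 291 [0.6563 0.06  ] [0.057 0.057] 0.1246
scene tealb 304 [ 0.61   -0.0677] [0.057 0.057] 0.1246
scene teala 257 [0.5239 0.0341] [0.06  0.057] 0.1245
top honey 226 [0.6541 0.0636] [0.057 0.053] 0.1251
top tealb 219 [ 0.6062 -0.065 ] [0.055 0.053] 0.1255
top teala 225 [0.5212 0.038 ] [0.055 0.053] 0.1252
scene 686 (array([0.55903195, 0.28461124]), np.float32(-86.18273), np.float64(0.1408741504067142), np.float64(0.22189887498585056))
top 35 (array([0.55187956, 0.22577743]), np.float32(-76.15179), np.float64(0.018610527251812024), np.float64(0.221869051919968))
```

View pics/sg.png

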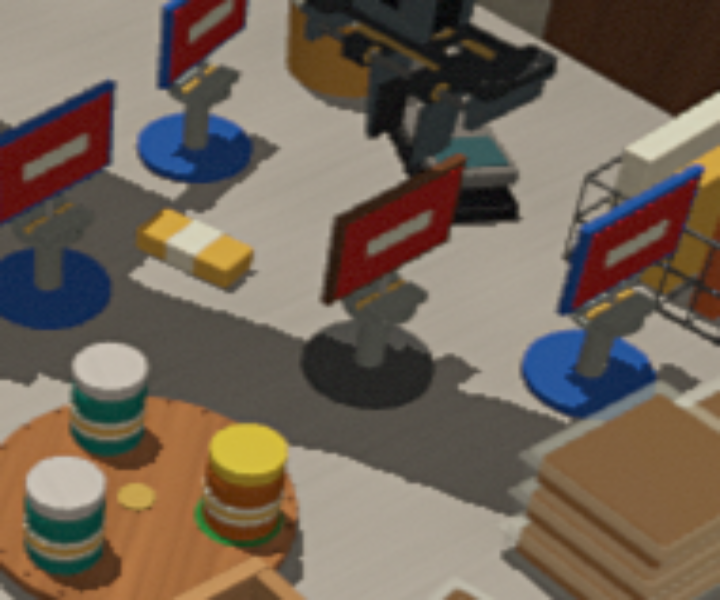

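The jar stands on the spot at (247,490) with its green rim visible. The gripper is above the dark-foot sign at (395,215). Now pinching the sign.

>>> servo_tool --plan '[[[1, -0.5, 30, 0, 40], [1, -0.5, 60, 0, 40], [1, -0.5, 78, 0, 40], [1, -0.5, 82, 0, 25], [1, -0.5, 82, 0, 5], [1, -0.5, 82, 0, 5], [1, -0.5, 82, 0, 5], [1, -0.5, 82, 0, 5]]]' --newtons 10

```text
time_s: 10.98
tcp_pos: [0.5537, 0.2862, 0.1925]
orientation: [2.152, 2.287, 0.003]
contact_force: [3.8, 0.4, 4.9]
finger_gap: 0.113
finger_force: 10.0
```

>>> servo_tool --plan '[[[0, 0, 0, 0, 5], [0, 0, -4, 0, 5], [0, 0, -8, 0, 5], [0, 0, -12, 0, 5], [0, 0, -16, 0, 5], [0, 0, -16, 0, 5]]]' --newtons 35

```text
time_s: 11.72
tcp_pos: [0.5537, 0.2862, 0.208]
orientation: [2.152, 2.287, 0.003]
contact_force: [6.6, 0.6, -0.2]
finger_gap: 0.108
finger_force: 35.0
```

```bash
python3 -c "
from spot import *
from m import *
to(.553,.2855,.208,93.7);print(state()['torque'],state()['joint_positions'])
im,d,P,q=sign('scene'); u=q[q[:,2]<.222]; print(fitsign(u),np.percentile(q[:,2],[.5,99]))
m=(np.hypot(P[...,0]-.558,P[...,1]-.285)<.085)&(P[...,2]>.11); z=P[m][:,2]; print(np.histogram(z,np.arange(.11,.26,.005)))
"
```

```text
t 11.72 tcp [0.5537 0.2862 0.208 ] yaw 93.5 gap 0.108 F [ 6.6  0.6 -0.2] tilt -1.0
shift mm [-0.6 -0.7 -0. ] turn -0.2
[-0.05942737 -1.86619873 -0.06363462] [ 4.39774233e-01  2.66693078e-01  1.89889663e+00 -4.32161331e-04
  9.73480008e-01  3.79429981e-01]
(array([0.55907218, 0.28361459]), np.float32(-86.77688), np.float64(0.13799864227165343), np.float64(0.22192071800525498)) [0.14120741 0.25868475]
(array([16, 15,  7,  4,  3,  7, 17, 32, 38, 38, 43, 40, 44, 33, 49, 31, 40,
       44, 33, 28, 33, 42, 33, 33, 36, 55, 57, 18, 24, 25]), array([0.11 , 0.115, 0.12 , 0.125, 0.13 , 0.135, 0.14 , 0.145, 0.15 ,
       0.155, 0.16 , 0.165, 0.17 , 0.175, 0.18 , 0.185, 0.19 , 0.195,
       0.2  , 0.205, 0.21 , 0.215, 0.22 , 0.225, 0.23 , 0.235, 0.24 ,
       0.245, 0.25 , 0.255, 0.26 ]))
```

>>> servo_tool --plan '[[[0, 0.7, 0, 0, 5], [0, 0.7, 0, 0, 5]]]'

```text
time_s: 12.02
tcp_pos: [0.554, 0.2861, 0.2079]
orientation: [2.153, 2.287, 0.002]
contact_force: [6.0, 1.0, 2.0]
finger_gap: 0.105
finger_force: 35.0
```

>>> servo_tool --plan '[[[0, 0, 0, -8, 5], [0, 0, 0, -16, 5], [0, 0, 0, -24, 5], [0, 0, 0, -32, 5], [0, 0, 0, -40, 5], [0, 0, 0, -40, 5]]]'

```text
time_s: 12.78
tcp_pos: [0.5546, 0.2864, 0.2079]
orientation: [1.237, 2.885, 0.004]
contact_force: [8.9, 2.2, -1.7]
finger_gap: 0.109
finger_force: 35.0
```

```bash
python3 -c "
from spot import *
from m import *
to(.553,.2855,.208,133.5);print(state()['torque'])
im,d,P,q=sign('scene'); q=q[q[:,2]<.225];print(fitsign(q))
"
```

```text
t 12.78 tcp [0.5546 0.2864 0.2079] yaw 133.6 gap 0.109 F [ 8.9  2.2 -1.7] tilt -1.0
shift mm [ 0.4 -1.7 -0.1] turn 0.1
[ 0.58637991 -2.56191229  0.04585969]
(array([0.57131836, 0.25963482]), np.float32(-39.03352), np.float64(0.08548689733498628), np.float64(0.22480268275911305))
```

>>> servo_tool --plan '[[[-1, 1, 0, 0, 5], [-1, 1, 0, -10, 5], [-1, 1, 0, -20, 5], [-1, 1, 0, -30, 5], [-1, 1, 0, -40, 5], [-1, 1, 0, -50, 5], [-1, 1, 0, -50, 5]]]'

```text
time_s: 13.7
tcp_pos: [0.5556, 0.2871, 0.2078]
orientation: [-0.099, 3.138, 0.004]
contact_force: [7.2, 9.0, -1.6]
finger_gap: 0.108
finger_force: 35.0
```

>>> servo_tool --plan '[[[-0.7, 1, 0, 0, 5], [-0.7, 1, 0, -10, 5], [-0.7, 1, 0, -20, 5], [-0.7, 1, 0, -30, 5], [-0.7, 1, 0, -40, 5], [-0.7, 1, 0, -50, 5], [-0.7, 1, 0, -50, 5]]]'

```text
time_s: 14.58
tcp_pos: [0.5552, 0.2882, 0.2077]
orientation: [-1.416, 2.804, 0.004]
contact_force: [0.4, 8.7, 2.3]
finger_gap: 0.109
finger_force: 35.0
```

```bash
python3 -c "
from spot import *
from m import *
to(.5555,.2865,.208,233.5);print(state()['torque'],state()['joint_positions'][5])
for n in('scene','top'):
    im,d,P,q=sign(n); q=q[q[:,2]<.225];print(fitsign(q))
    if n=='scene': cv2.imwrite('pics/sg2.png',cv2.resize(im[130:310,280:470],(720,600)))
"
```

```text
t 14.57 tcp [0.5552 0.2882 0.2077] yaw -126.4 gap 0.109 F [0.4 8.7 2.3] tilt -1.0
shift mm [ 1.2 -1.3 -0.3] turn 0.1
[ 2.50585373 -0.12216746 -0.02088683] -2.0671097000429786
(array([0.55780587, 0.28321461]), np.float32(53.359344), np.float64(0.13947249135001538), np.float64(0.22489561220713628))
  return _methods._mean(a, axis=axis, dtype=dtype,
  ret = um.true_divide(
Traceback (most recent call last):
  File "m.py", line 8, in fitsign
    vx,vy,x0,y0=cv2.fitLine(q[:,:2].astype(np.float32),cv2.DIST_HUBER,0,.01,.001).ravel()
                ~~~~~~~~~~~^^^^^^^^^^^^^^^^^^^^^^^^^^^^^^^^^^^^^^^^^^^^^^^^^^^^^^
cv2.error: OpenCV(4.12.0) /io/opencv/modules/imgproc/src/linefit.cpp:50: error: (-215:Assertion failed) count > 0 in function 'fitLine2D_wods'
```

View pics/sg2.png

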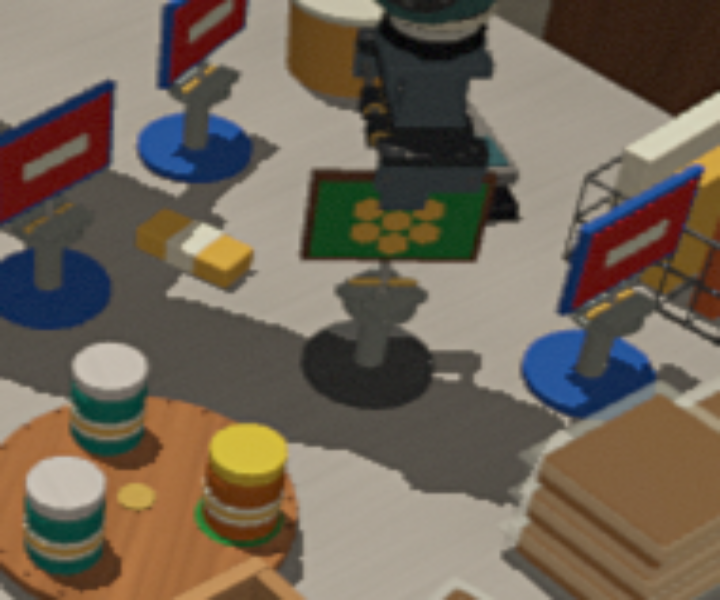

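The picture shows the green face with hexagons coming round at (395,220), with the jar undisturbed. Finishing the half turn.

>>> servo_tool --plan '[[[-0.5, 0.4, 0, 0, 5], [-0.5, 0.4, 0, -10, 5], [-0.5, 0.4, 0, -20, 5], [-0.5, 0.4, 0, -30, 5], [-0.5, 0.4, 0, -40, 5], [-0.5, 0.4, 0, -40, 5]]]'

```text
time_s: 15.42
tcp_pos: [0.5546, 0.2886, 0.2074]
orientation: [-2.29, 2.151, 0.004]
contact_force: [-1.8, 9.2, 2.0]
finger_gap: 0.108
finger_force: 35.0
```

```bash
python3 -c "
from spot import *
from m import *
to(.554,.2865,.192,-86.5);print(state()['torque'])
im,d,P,q=sign('scene'); q=q[q[:,2]<.225];print(fitsign(q))
"
```

```text
t 15.43 tcp [0.5546 0.2886 0.2074] yaw -86.4 gap 0.108 F [-1.8  9.2  2. ] tilt -1.0
shift mm [ 2.1  0.7 15.4] turn 0.1
[2.2771328  0.48827764 0.0349602 ]
(array([0.55929822, 0.28556101]), np.float32(-86.86451), np.float64(0.14358531510538203), np.float64(0.22499875791193677))
```

>>> servo_tool --plan '[[[0, 0, 4, 0, 5], [0, 0, 8, 0, 5], [0, 0, 11, 0, 5], [0, 0, 14, 0, 5], [0, 0, 16, 0, 5], [0, 0, 17, 0, 5], [0, 0, 17, 0, 5]]]'

```text
time_s: 16.35
tcp_pos: [0.5552, 0.2887, 0.1922]
orientation: [-2.287, 2.153, 0.003]
contact_force: [-7.5, 4.5, 22.8]
finger_gap: 0.109
finger_force: 35.0
```

>>> servo_tool --plan '[[[0, 0, 0, 0, 20], [0, 0, 0, 0, 45], [0, 0, 0, 0, 45], [0, 0, -20, 0, 45], [0, 0, -60, 0, 45], [0, 0, -100, 0, 45], [-20, 0, -140, 0, 45], [-60, 0, -140, 0, 45]]]'

```text
time_s: 17.35
tcp_pos: [0.5533, 0.3481, 0.336]
orientation: [-2.281, 2.151, -0.003]
contact_force: [-0.1, -0.3, 0.3]
finger_gap: 0.452
finger_force: 0.0
```

```bash
python3 -c "
from spot import *
from m import *
to(.554,.2865,.192,-86.5);chk()
im,d,P,q=sign('scene'); print(fitsign(q),np.percentile(q[:,2],99.5))
m=(np.hypot(P[...,0]-.558,P[...,1]-.285)<.085)&(P[...,2]>.11); print(np.histogram(P[m][:,2],np.arange(.11,.245,.005))[0])
cv2.imwrite('pics/end.png',cv2.resize(im[130:310,280:470],(720,600)))
"
```

```text
t 17.35 tcp [0.5533 0.3481 0.336 ] yaw -86.6 gap 0.452 F [-0.1 -0.3  0.3] tilt -1.0
shift mm [ 61.9   3.8 143.8] turn -0.1
scene honey 291 [0.657  0.0595] [0.057 0.056] 0.1251
scene tealb 302 [ 0.6094 -0.0674] [0.059 0.057] 0.1246
scene teala 260 [0.5238 0.0356] [0.059 0.056] 0.1246
top honey 218 [0.6535 0.0636] [0.057 0.053] 0.1257
top tealb 219 [ 0.6056 -0.0651] [0.055 0.053] 0.1256
top teala 226 [0.5217 0.038 ] [0.056 0.053] 0.1254
(array([0.5583556 , 0.28510814]), np.float32(-86.960594), np.float64(0.14178569490979653), np.float64(0.22982438446342368)) 0.22893916569019987
[ 8  1  8 22 28 39 34 45 33 45 39 41 41 37 43 38 49 38 44 45 44 50 92 53
  0  0]
```

View pics/end.png

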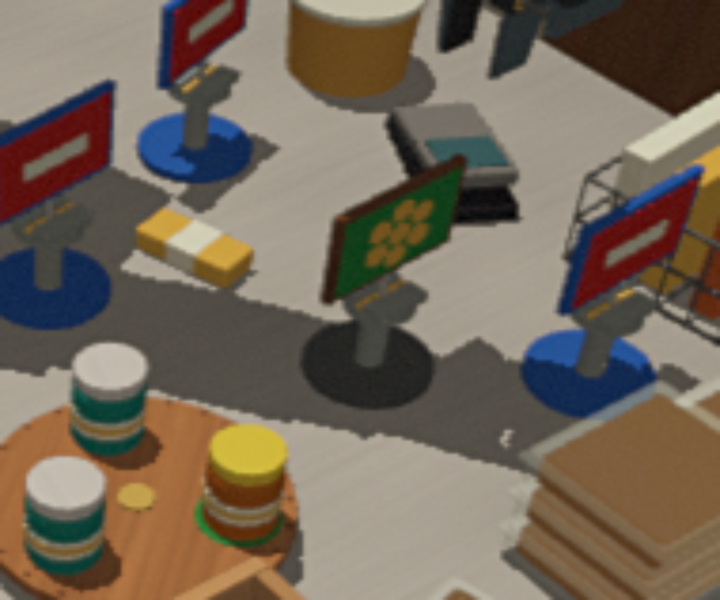

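The green face is toward the customers. The panel edges at (325,300) and (463,158) match the original seated picture, and the jar is on the spot. Handing in after letting the arm settle.

>>> servo_tool --plan '[[[0, 0, 0, 0, 45], [0, 0, 0, 0, 45], [0, 0, 0, 0, 45]]]'

```text
time_s: 17.88
tcp_pos: [0.552, 0.3469, 0.3304]
orientation: [2.287, -2.154, -0.0]
contact_force: [-0.4, -0.5, 0.5]
finger_gap: 0.451
finger_force: 0.0
```

```bash
python3 -c "
from h import *
print(finish_job())"
```

```text
the job is handed in; nothing more can be done
None
```

I handed in the job at about 18 s: the last pictures show the honey jar standing on the green spot, the sign turned to green for the customers and down in its slot, and the gripper clear of everything; `finish_job()` gave no verdict.

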